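Clamp a heatsink in the cam-lever vise

ROBOT

A 7-joint arm with a two-finger parallel gripper is mounted at the origin on the work surface. World frame = base frame: x ahead of the robot, y to its left, z up, the work surface at z = 0. Lengths are in m, angles in rad, forces in N, time in s.
With the tool pointing down it reaches from about 0.425 to 0.8 m from the base axis. Payload 8.3 kg.
Tool frame: the origin (TCP) lies midway between the tips of the shut fingers; the grasp point (between the pads) lies 19 mm behind it (grasp_offset is the distance from the TCP to the grasp point, in m); z points along the fingers, y is the line along which they close (so a half turn about z gives the same grasp; the last joint's range is limited). The gripper opens to 85 mm and grips with 20 to 120 N. Pads are 22 mm wide; open, the fingers measure 114 mm over their backs; the gripper's body (76 mm by 85 mm) begins 54 mm behind the grasp point. The pads swing forward as they close: fully open they stand 13 mm farther back than shut.
Start: joints at [1.174, 0.383, 0.016, 1.37, -0.006, 1.388, -0.046], TCP at [0.205, -0.59, 0.231] pointing down, gripper open.
Joint ranges: [-2.95, 2.95], [-0.25, 2.06], [-1.52, 1.56], [0.18, 2.33], [-1.44, 4.58], [0.02, 2.06], [-3.01, 3.01]. Speed limits (rad/s): [2.39, 2.39, 3.01, 3.01, 3.14, 3.14, 3.14].

INTERFACE

Orientations are given as a 3x3 rotation matrix whose columns are the frame's x, y, z axes.
In Python, from bench import * gives the robot as it stands.
- The arm moves only by the shell command python3 -m crank 'ROWS' [OPENING] [FORCE]. ROWS is a JSON object of lists of equal length, an entry for each row: "offset": the shift along the world's x, y, z each as a share of 30 mm, from -1 to 1, a list of three; "delta_rot": the turn, a rotation vector about the world's x, y, z each as a share of 5 degrees, from -1 to 1, a list of three. A call has 1 to 20 rows; each row shifts and turns the commanded pose from where the row before left it; what a row does not reach is not made up. A row lasts 1/10 s, in which the tool goes at most 50 mm and 8.59 degrees, less where a joint would pass 70% of its speed; a pose out of reach is approached as far as the arm can. A call with a number of a shift or a turn outside -1 to 1 is refused whole. A call with a gripper value outside its range is refused whole. OPENING is the opening, from 0 (shut) to 1 (fully open), set as the call begins (- or left out, the last holds). The fingers move at their own pace and stop on an object; FORCE is the grip in N (left out, the last holds). Time passes only in rows, so rows that do not move let the fingers close. It gives the time, the measured TCP pose, the force, the opening and the grip force at its end, in the units of the state.
- sense(): the state, without advancing time (a new reading comes with each control period).
- snapshot(name): name is "side" or "top"; returns the picture (480x640x3 uint8, red, green, blue); there is no depth.
- camera_model(name): a dict with "camera_matrix" (3x3 intrinsics, pixels), "view" (4x4, takes a point from world to camera coordinates). Camera axes: x right, y up, looking along -z (the intrinsics and any distortion apply to the point x, -y, -z); pixel columns grow to the right and rows downward; lengths in m; the calibration is good to about 2 mm. A picture is of the moment at which its call begins. camera_model takes no time and is no camera call.
- sign_off(): hands the job in; it is judged then, once.
The state is a dict: "time_s": time; "joint_pos": joint angles; "qvel": joint speeds; "tau": joint torques, N m; "tool_pos": TCP position; "tcp_rot": TCP orientation; "ft_force": force on the tool from outside, world axes, zero at the start; "torque": the same for the moment, N m; "opening": finger opening in m; "gripper_force": force on a finger pad.
Only numpy, scipy, OpenCV 4.12 (cv2) and the standard library are available. Lean on these libraries where they do the work, as an engineer would, in place of code of your own. Each camera call takes 0.05 s, during which the arm holds its last target. There are 200 camera calls.

TASK

Take the finned heatsink out of the wooden stand, lay it down flat on the grey bench mat with its fins up and let go of it; then pick it up again and set it down, still fins up, lengthwise on the vise bed between the two jaws and let go. Then flip the vise's cam lever over its high point until it snaps fully closed and the heatsink is clamped, let go of the lever, and leave everything else on the desk where it is.

Things in the scene. Friction and masses are not known exactly. Their poses are not given: they have to be found in the camera images.
- heatsink_mid (a point): Centre of the loose aluminium heatsink, 100 (x, length) x 24 (y) x 60 mm (z, width), about 0.25 kg: 8 mm plain back plate on its -y side, eight fins across the width, 5 mm thick, 16 mm high, 8.6 mm apart, on its +y side (outer fins flush with the ends). At the start it stands on a long edge in a stand slot, z up, edge 14 mm above the desk. Lying fins up means y axis up.
- stand: Fixed wooden stand, 110 x 136 x 30 mm, origin at the centre of its underside; two slots 28 mm wide and 16 mm deep run along its x axis at y = -32 and +32 mm. The heatsink is in one, a plain aluminium bar of the same outline in the other.
- blank: Bystander: plain unfinned aluminium bar, 100 x 24 x 60 mm, standing in the other slot; origin at the centre of its underside. Stays there.
- mat: Fixed grey silicone bench mat, 200 (x) x 170 (y) x 2 mm, origin at the centre of its underside.
- vise: Fixed grey cam-lever vise, origin on the desk under the middle of its open jaw gap. Its x axis runs from the lever end to the fixed jaw. Bed: 46 mm wide rail, top 22 mm above the desk. Fixed jaw face at x = +54 mm, moving jaw face at x = -54 mm when open (108 mm gap for the 100 mm heatsink); jaws 50 mm wide, tops 50 mm (fixed) and 63 mm (moving) above the desk.
- vise_bed (a point): Centre of the bed's top face between the open jaws, 22 mm above the desk, axes as the vise's.
- jaw: Moving jaw block, 14 x 50 x 40 mm, origin at its centre; the lever drives it towards the fixed jaw (+x of the vise) by up to 15 mm, pushing the heatsink against the fixed jaw; it is sprung and gives by a few mm against the heatsink.
- lever_hinge (a point): Centre of the lever's hinge, 55 mm above the desk at x = -105 mm on the vise; the hinge axis is the vise's y axis.
- lever_grip (a point): Point in the middle of the lever's thick hand grip (bare metal), 95 mm from the hinge. The grip is an 18 x 18 mm bar, 62 to 124 mm from the hinge, and can be pinched from above across the vise's y axis.
- lever (a joint): Lever angle (rad). 0: open, leaning 30 degrees from vertical away from the jaws (to -x of the vise); grows as it swings up, over and down towards the jaws. Vertical at 0.52, cam high point 1.5, closed stop 1.85 (14 degrees above level, over the heatsink). A spring resists all the way to 1.5, most (about 10 N at the grip) near 0.8; past 1.5 it snaps to the stop; let go earlier it springs back open.
- mouse: Bystander: black computer mouse, 105 x 60 x 31 mm, origin under its centre.
- screwdriver: Bystander: blue-handled screwdriver, 190 mm, lying on the desk.
- offcut: Bystander: wooden block, 130 x 90 x 28 mm, origin under its centre.
- print: Bystander: orange printed part, a 72 mm disc 18 mm high with a 10 mm high arm that ends 95 mm from the disc's centre along its x axis; origin under the disc's centre.
- spool: Bystander: solder spool standing on end, 56 mm across, 45 mm high, origin under its centre.
- heatsink: The same heatsink; origin at the middle of the long edge it stands on at the start, axes as above. It also stands freely on that edge on a flat surface, and tips over when its top is pushed about 20 mm.
Not all that is in view belongs to the job. Leave any pink or purple look-alike of the heatsink alone.

How it is judged:
By the outcome, as a careful person would: the job done as asked, in the order asked, and still so for the second after the job is handed in, with the robot touching nothing.
It also fails if it takes over 64 s, if anything falls off the work surface, if the arm or the gripper's body presses on something with over 40 N, if the wrist force passes 120 N, or if a joint passes its speed limit or range.

## Working session

There is one attempt and no reset: what is moved stays moved. The work goes in short steps, Python scripts to look and compute and a shell command to move; the robot and the scene stay as the last step left them, time stands still between calls to the robot, and variables do not carry over. Pictures are saved under pics/ and viewed, at most 10 in all, crops included, and the job is handed in when it is done.

```bash
mkdir -p pics; ls; python3 - <<'E'
from bench import *
import cv2,numpy as np
for n in("top","side"):
    cv2.imwrite(f"pics/{n}0.png",snapshot(n)[:,:,::-1]); c=camera_model(n); print(c)
s=sense();print(s)
E
```

```text
pics
{'camera_matrix': array([[461.08351867,   0.        , 320.78977529],
       [  0.        , 461.08351867, 245.12669931],
       [  0.        ,   0.        ,   1.        ]]), 'view': array([[ 0.00285094, -0.99998616,  0.00442268,  0.06841397],
       [ 0.99783281,  0.00313549,  0.06572564, -0.48042388],
       [-0.0657386 ,  0.00422572,  0.99782793, -1.22824614],
       [ 0.        ,  0.        ,  0.        ,  1.        ]])}
{'camera_matrix': array([[574.51162583,   0.        , 319.19675306],
       [  0.        , 574.51162583, 236.55842092],
       [  0.        ,   0.        ,   1.        ]]), 'view': array([[-0.69441478, -0.71937521,  0.01695353,  0.37637543],
       [ 0.39007636, -0.35653441,  0.84895445, -0.24527125],
       [-0.60467226,  0.59613969,  0.52819402, -0.94962762],
       [ 0.        ,  0.        ,  0.        ,  1.        ]])}
{'time_s': 0.1, 'joint_pos': array([ 1.17410184,  0.38420241,  0.0163944 ,  1.37105785, -0.00633829,
        1.38818927, -0.04653194]), 'qvel': array([-1.35828468e-03, -1.89594651e-03, -1.32996182e-03, -2.24552554e-03,
       -1.74137289e-05, -1.86445059e-04, -1.12795318e-03]), 'tau': array([ 3.50770490e-03, -6.29130435e+01,  8.47838558e-01, -3.72755456e+01,
        1.68756908e-02,  1.04440618e-02, -3.76691958e-05]), 'tool_pos': array([ 0.20465741, -0.59006024,  0.23034489]), 'tcp_rot': array([[ 9.44803841e-01,  3.27636007e-01, -5.90734257e-04],
       [ 3.27636539e-01, -9.44802294e-01,  1.70951628e-03],
       [ 1.97200616e-06, -1.80870367e-03, -9.99998364e-01]]), 'ft_force': array([-0.01003671, -0.04653001, -0.37968026]), 'torque': array([-0.02504374,  0.04667257,  0.00277572]), 'gripper_force': 0.0, 'opening': 0.08527608046747846}
```

View pics/top0.png

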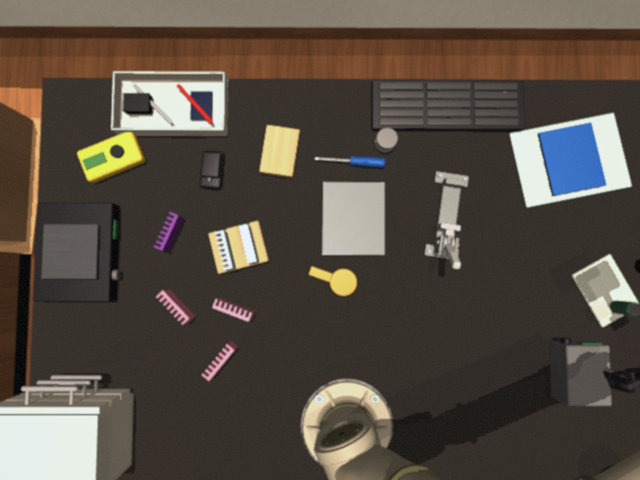

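View pics/side0.png

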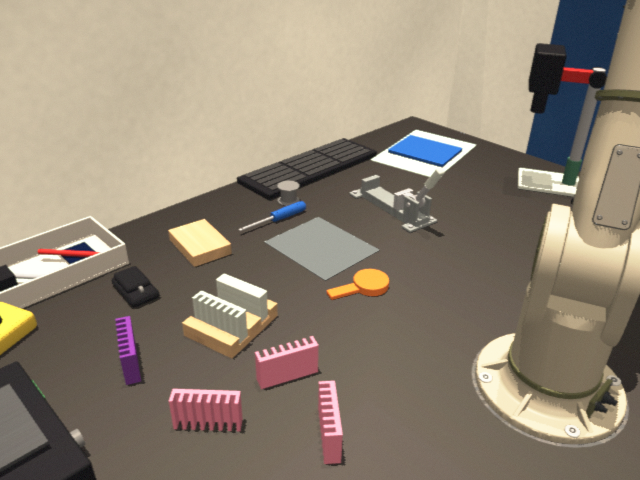

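Candidates: the finned grey piece in the stand at top (222,250) / side (219,315), the plain bar at top (249,243), and pink/purple finned look-alikes at top (168,232), (175,307), (233,310), (219,361). By its description the target is the grey finned one in the stand. The mat is at top (354,218), and the vise runs from (452,180) to (445,250) with its lever at the lower end.

```bash
python3 - <<'E'
import cv2,numpy as np
t=cv2.imread("pics/top0.png");s=cv2.imread("pics/side0.png")
def c(im,x,y,w,h,W,H):return cv2.resize(im[y:y+h,x:x+w],(W,H),interpolation=cv2.INTER_CUBIC)
# scale 5 top: 80x60 ; side scale 4: 100x75 
a=c(t,200,215,80,60,400,300);b=c(t,410,165,80,60*2,400,600)
d=c(s,180,270,100,75,400,300)
cv2.imwrite("pics/crop1.png",np.hstack([np.vstack([a,d]),b]))
e=c(s,340,165,100,75,800,600)
cv2.imwrite("pics/crop2.png",e)
E
```

```text
(no output)
```

View pics/crop1.png

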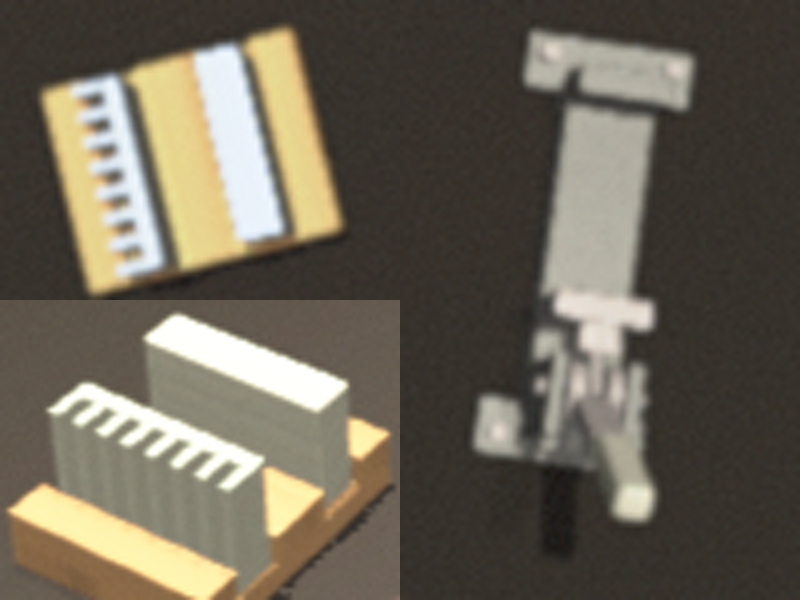

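View pics/crop2.png

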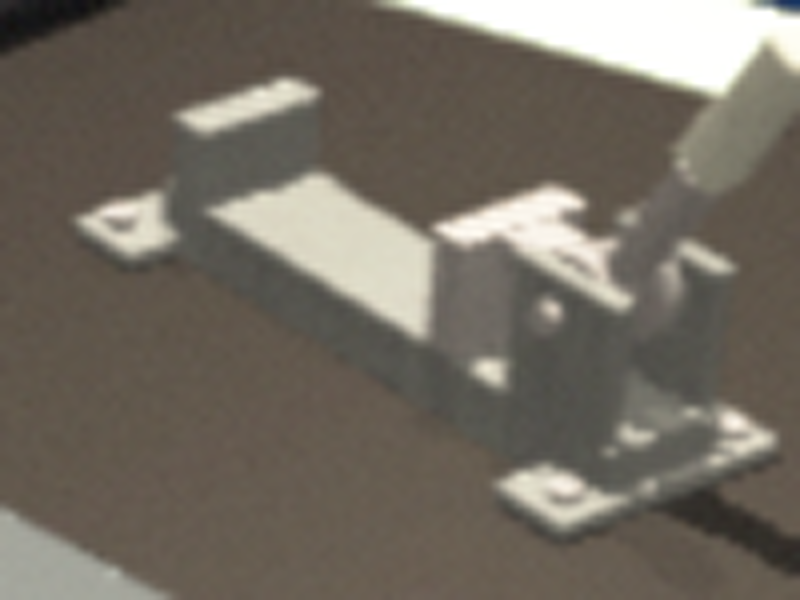

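Crop 1 confirms the grey finned piece in the stand's left slot, fins facing left (+y world) and plate right. The vise's fixed jaw is at the far end; the lever is open, leaning toward the base.

```bash
cat > h.py <<'E'
from bench import *
import numpy as np
from scipy.optimize import least_squares
from scipy.spatial.transform import Rotation as R
C={n:camera_model(n) for n in("top","side")}
def proj(n,P):
    c=C[n];P=np.atleast_2d(P);q=P@c["view"][:3,:3].T+c["view"][:3,3]
    q=q*[1,-1,-1];k=q@c["camera_matrix"].T;return k[:,:2]/k[:,2:]
def ray(n,uv,z):
    f=lambda p:(proj(n,[p[0],p[1],z])-uv).ravel()
    return least_squares(f,[.5,0]).x
def fit(obs,x0):  # obs: (cam,model pt,pixel); pose x,y,yaw on z=0
    def r(p):
        Rz=R.from_euler("z",p[2]).as_matrix()
        return np.concatenate([(proj(n,Rz@np.array(m)/1000+[p[0],p[1],0])-uv).ravel() for n,m,uv in obs])
    s=least_squares(r,x0,loss="soft_l1");return s.x,r(s.x).reshape(-1,2).round(1)
E
python3 - <<'E'
from h import *
cr=lambda n,ox,oy,k,dy=0,dx=0:lambda m,u,v:(n,m,np.array([ox+(u-dx+.5)/k-.5,oy+(v-dy+.5)/k-.5]))
A=cr("top",200,215,5);D=cr("side",180,270,4,300);B=cr("top",410,165,5,0,400);E=cr("side",340,165,8)
hs=[A((50,12,74),70,88),A((50,-12,74),122,75),A((-50,-12,74),175,268),A((-50,12,74),118,275),
 D((50,12,74),50,408),D((50,-12,74),85,383),D((-50,-12,74),262,460),D((-50,12,74),228,487)]
st=[A((55,68,30),42,92),A((55,-68,30),293,27),A((-55,-68,30),344,232),A((-55,68,30),92,296),D((55,68,30),10,512),D((-55,68,30),237,577),D((-55,-68,30),388,432)]
vi=[B((54,23,22),567,103),B((54,-23,22),655,117),B((-54,25,63),555,292),B((-54,-25,63),653,302),
 E((54,25,50),205,135),E((54,-25,50),320,95),E((-54,25,63),435,230),E((-54,-25,63),555,187),E((54,23,22),208,210),E((54,-23,22),320,172),E((-54,23,22),430,338)]
for nm,o in(("hs",hs),("stand",st),("vise",vi)):
    p,r=fit(o,[.5,.2 if nm!="vise" else -.3,0.]);print(nm,p.round(4),np.degrees(p[2]).round(1),r.tolist())
for uv in((322,182),(384,182),(386,255),(323,255)):print(ray("top",uv,.002).round(3))
print(grasp_offset if 'grasp_offset' in globals() else '')
s=sense();print(np.degrees(np.arctan2(s['tcp_rot'][1,0],s['tcp_rot'][0,0])))
E
```

```text
hs [0.4642 0.3206 0.253 ] 14.5 [[0.5, -0.3], [-0.8, 0.0], [-2.3, -0.9], [0.0, 0.0], [-0.1, 0.4], [0.3, -0.3], [0.5, -0.4], [0.2, 0.4]]
stand [0.4744 0.2894 0.2708] 15.5 [[0.5, 0.6], [-0.4, 0.2], [-0.0, -1.1], [0.8, -0.4], [0.6, -0.0], [-6.8, 6.0], [0.4, -0.4]]
vise [ 0.5865 -0.2768 -0.1523] -8.7 [[0.5, 0.1], [-0.3, -0.1], [0.7, -0.4], [0.1, 0.6], [0.0, -0.1], [0.6, 0.2], [-0.1, -0.1], [0.2, 0.1], [-0.4, 0.1], [-0.8, 0.4], [-0.3, 1.0]]
[0.655 0.067]
[ 0.656 -0.104]
[ 0.455 -0.108]
[0.454 0.064]
0.0187
19.125385676488836
```

```bash
python3 -m crank '{"offset":[[0.83,1,0],[0.83,1,0],[0.83,1,0],[0.83,1,0],[0.83,1,0],[0.83,1,0],[0.83,1,0],[0.83,1,0],[0.83,1,0],[0.83,1,0],[0.83,1,0],[0.83,1,0],[0.83,1,0]],"delta_rot":[[0,0,-0.41],[0,0,-0.41],[0,0,0],[0,0,0],[0,0,0],[0,0,0],[0,0,0],[0,0,0],[0,0,0],[0,0,0],[0,0,0],[0,0,0],[0,0,0]]}' 0.7
```

```text
time_s: 1.4
tool_pos: [0.5291, -0.1991, 0.231]
tcp_rot: [[0.966, 0.259, -0.001], [0.259, -0.966, 0.0], [-0.0, -0.0, -1.0]]
ft_force: [0.0, -1.4, 0.4]
opening: 0.0597
gripper_force: 0.0
```

```bash
python3 -m crank '{"offset":[[-0.1185,0.961,0],[-0.1185,0.961,0],[-0.1185,0.961,0],[-0.1185,0.961,0],[-0.1185,0.961,0],[-0.1185,0.961,0],[-0.1185,0.961,0],[-0.1185,0.961,0],[-0.1185,0.961,0],[-0.1185,0.961,0],[-0.1185,0.961,0],[-0.1185,0.961,0],[-0.1185,0.961,-0.4],[-0.1185,0.961,-0.5],[-0.1185,0.961,-0.5],[-0.1185,0.961,-0.5],[-0.1185,0.961,-0.5],[-0.1185,0.961,-0.5]],"delta_rot":[[0,0,0],[0,0,0],[0,0,0],[0,0,0],[0,0,0],[0,0,0],[0,0,0],[0,0,0],[0,0,0],[0,0,0],[0,0,0],[0,0,0],[0,0,0],[0,0,0],[0,0,0],[0,0,0],[0,0,0],[0,0,0]]}'
python3 - <<'E'
from bench import *
import cv2
s=sense();print(s["joint_pos"].round(2))
a=snapshot("top")[190:290,180:300,::-1];b=snapshot("side")[200:370,150:300,::-1]
import numpy as np
cv2.imwrite("pics/g1.png",np.hstack([cv2.resize(a,(400,333),interpolation=2),cv2.resize(b,(294,333),interpolation=2)]))
E
```

```text
time_s: 3.2
tool_pos: [0.4641, 0.3193, 0.1433]
tcp_rot: [[0.966, 0.259, -0.001], [0.259, -0.966, -0.0], [-0.001, 0.0, -1.0]]
ft_force: [0.5, 0.6, 0.6]
opening: 0.0596
gripper_force: 0.0
[-0.17  0.38 -0.62  1.65  0.23  1.19 -2.15]
```

View pics/g1.png

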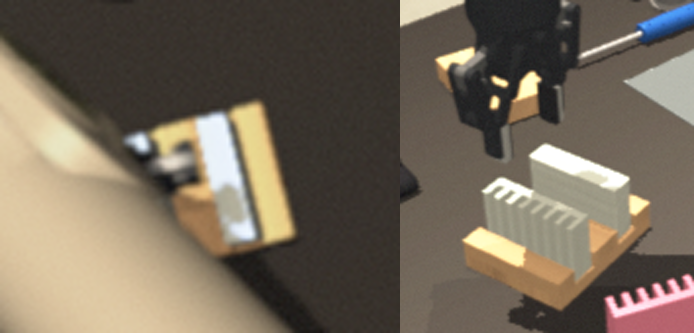

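The open fingers straddle the grey finned heatsink (crop (535,215)), with the left finger at (498,150) and the right at (555,115). I'll descend and grip.

```bash
python3 -m crank '{"offset":[[0,0.03,-0.8],[0,0,-0.8],[0,0,-0.8],[0,0,-0.7],[0,0,-0.4],[0,0,0]],"delta_rot":[[0,0,0],[0,0,0],[0,0,0],[0,0,0],[0,0,0],[0,0,0]]}'
python3 -m crank '{"offset":[[0,0,0],[0,0,0],[0,0,0],[0,0,0],[0,0,0],[0,0,0]],"delta_rot":[[0,0,0],[0,0,0],[0,0,0],[0,0,0],[0,0,0],[0,0,0]]}' 0 50
```

```text
time_s: 3.9
tool_pos: [0.4637, 0.3181, 0.0377]
tcp_rot: [[0.966, 0.259, -0.003], [0.259, -0.966, -0.002], [-0.003, 0.001, -1.0]]
ft_force: [0.3, 0.1, 0.1]
opening: 0.0599
gripper_force: 0.0
time_s: 4.5
tool_pos: [0.4653, 0.3201, 0.0407]
tcp_rot: [[0.966, 0.259, 0.002], [0.259, -0.966, 0.001], [0.002, -0.001, -1.0]]
ft_force: [-0.8, -0.4, 5.9]
opening: 0.0234
gripper_force: 49.9
```

```bash
python3 -m crank '{"offset":[[0,0,0.5],[0,0,0.8],[0,0,0.8],[0,0,0.9],[0.267,-0.829,0.1],[0.267,-0.829,0],[0.267,-0.829,0],[0.267,-0.829,0],[0.267,-0.829,0],[0.267,-0.829,0],[0.267,-0.829,0],[0.267,-0.829,0],[0.267,-0.829,0],[0.267,-0.829,0],[0.267,-0.829,0],[0.267,-0.829,0],[0,0,0]],"delta_rot":[[0,0,0],[0,0,0],[0,0,0],[0,0,0],[0,0,-0.395],[0,0,-0.395],[0,0,-0.395],[0,0,-0.395],[0,0,-0.395],[0,0,-0.395],[0,0,-0.395],[0,0,-0.395],[0,0,-0.395],[0,0,-0.395],[0,0,-0.395],[0,0,-0.395],[0,0,0]]}'
python3 - <<'E'
from bench import *
import cv2
b=snapshot("side")[100:400,200:500,::-1]
cv2.imwrite("pics/g2.png",cv2.resize(b,(600,600),interpolation=2))
E
```

```text
time_s: 6.2
tool_pos: [0.5618, 0.0147, 0.1321]
tcp_rot: [[0.987, -0.16, 0.0], [-0.16, -0.987, -0.002], [0.0, 0.002, -1.0]]
ft_force: [-0.1, -1.3, -4.7]
opening: 0.0233
gripper_force: 50.0
```

View pics/g2.png

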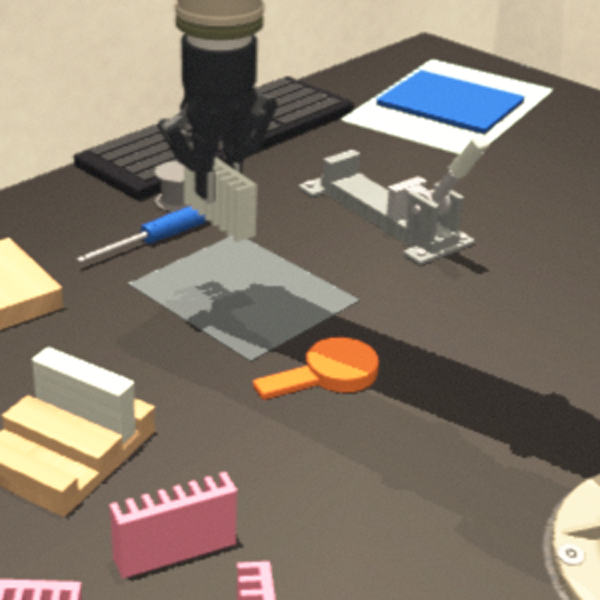

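The heatsink is held upright over the mat (crop (220,200)) with its fins toward +y. I'll lower it.

```bash
python3 -m crank '{"offset":[[0,0,-0.9],[0,0,-0.9],[0,0,-0.8],[0,0,-0.5],[0,0,-0.2],[0,0,-0.1],[0,0,0]],"delta_rot":[[0,0,0],[0,0,0],[0,0,0],[0,0,0],[0,0,0],[0,0,0],[0,0,0]]}'
```

```text
time_s: 6.95
tool_pos: [0.5612, 0.0211, 0.0309]
tcp_rot: [[0.989, -0.151, 0.001], [-0.151, -0.989, 0.0], [0.001, -0.0, -1.0]]
ft_force: [0.1, 0.3, -3.1]
opening: 0.0234
gripper_force: 49.9
```

```bash
python3 -m crank '{"offset":[[0,0,-0.04],[0,0,-0.03],[0,0,0]],"delta_rot":[[0,0,0],[0,0,0],[0,0,0]]}'
```

```text
time_s: 7.25
tool_pos: [0.5611, 0.0209, 0.0288]
tcp_rot: [[0.989, -0.151, 0.001], [-0.151, -0.989, 0.0], [0.001, -0.0, -1.0]]
ft_force: [0.8, -0.9, -3.4]
opening: 0.0235
gripper_force: 50.1
```

```bash
python3 -m crank '{"offset":[[0,0,-0.04],[0,0,-0.03],[0,0,0]],"delta_rot":[[0,0,0],[0,0,0],[0,0,0]]}'
```

```text
time_s: 7.55
tool_pos: [0.5611, 0.021, 0.0286]
tcp_rot: [[0.989, -0.151, 0.002], [-0.151, -0.989, -0.001], [0.002, 0.001, -1.0]]
ft_force: [-9.0, -0.9, 19.3]
opening: 0.0231
gripper_force: 52.7
```

```bash
python3 -m crank '{"offset":[[0,0,0.05],[0,0,0]],"delta_rot":[[0,0,0],[0,0,0]]}'; python3 -m crank '{"offset":[[0,0,0],[0,0,0],[0,0,0],[0,0,0]],"delta_rot":[[0,0,0],[0,0,0],[0,0,0],[0,0,0]]}' 0.6;  python3 -m crank '{"offset":[[0,0,0.3],[0,0,0.8],[0,0,0.8],[0,0,0.6],[0,0,0]],"delta_rot":[[0,0,0],[0,0,0],[0,0,0],[0,0,0],[0,0,0]]}'
python3 - <<'E'
from bench import *
import cv2
b=snapshot("side")[150:330,220:400,::-1]
cv2.imwrite("pics/g3.png",cv2.resize(b,(540,540),interpolation=2))
E
```

```text
time_s: 7.75
tool_pos: [0.5611, 0.021, 0.0287]
tcp_rot: [[0.989, -0.151, 0.001], [-0.151, -0.989, -0.0], [0.001, -0.0, -1.0]]
ft_force: [-4.0, -0.1, 8.1]
opening: 0.0235
gripper_force: 51.4
time_s: 8.15
tool_pos: [0.5606, 0.021, 0.0274]
tcp_rot: [[0.989, -0.151, -0.0], [-0.151, -0.989, 0.0], [-0.0, -0.0, -1.0]]
ft_force: [0.3, -0.3, 0.2]
opening: 0.0512
gripper_force: 0.0
time_s: 8.65
tool_pos: [0.5627, 0.0212, 0.1061]
tcp_rot: [[0.989, -0.151, 0.006], [-0.151, -0.989, 0.0], [0.006, -0.001, -1.0]]
ft_force: [-0.0, -0.4, 0.4]
opening: 0.0519
gripper_force: 0.0
```

View pics/g3.png

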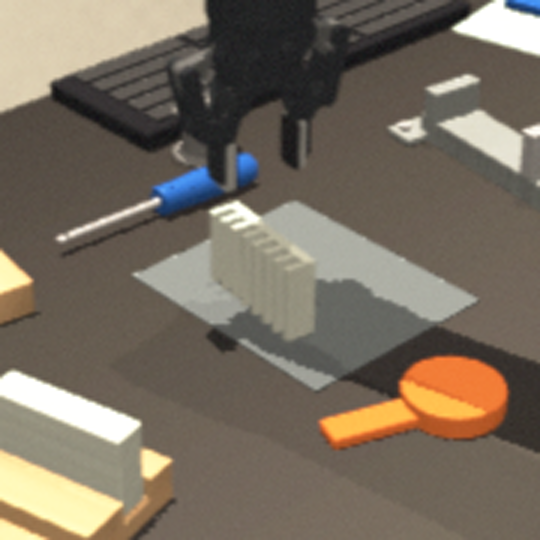

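The heatsink stands upright at crop (262,270) on the mat. I'll move to its fin side and tip it over.

```bash
python3 -m crank '{"offset":[[0.08,0.5,0],[0.08,0.5,0],[0.08,0.5,0],[0,0,0],[0,0,-0.8],[0,0,-0.7],[0,0,-0.4],[0,0,0]],"delta_rot":[[0,0,0],[0,0,0],[0,0,0],[0,0,0],[0,0,0],[0,0,0],[0,0,0],[0,0,0]]}' 0 20
python3 -m crank '{"offset":[[-0.04,-0.25,0],[-0.04,-0.25,0],[-0.04,-0.25,0],[-0.04,-0.25,0],[-0.04,-0.25,0],[-0.04,-0.25,0],[-0.04,-0.2,0],[0,0,0],[0,0,0],[0,0,0]],"delta_rot":[[0,0,0],[0,0,0],[0,0,0],[0,0,0],[0,0,0],[0,0,0],[0,0,0],[0,0,0],[0,0,0],[0,0,0]]}'
python3 - <<'E'
from bench import *
import cv2
b=snapshot("side")[150:330,220:400,::-1]
cv2.imwrite("pics/g4.png",cv2.resize(b,(540,540),interpolation=2))
E
```

```text
time_s: 9.5
tool_pos: [0.5664, 0.0657, 0.0436]
tcp_rot: [[0.989, -0.151, -0.004], [-0.151, -0.989, -0.0], [-0.004, 0.001, -1.0]]
ft_force: [-0.9, 0.5, 0.9]
opening: -0.0001
gripper_force: 0.0
time_s: 10.5
tool_pos: [0.5594, 0.0155, 0.0456]
tcp_rot: [[0.989, -0.15, 0.0], [-0.15, -0.989, 0.0], [-0.0, -0.0, -1.0]]
ft_force: [0.4, 0.4, 1.4]
opening: 0.0001
gripper_force: 0.0
```

View pics/g4.png

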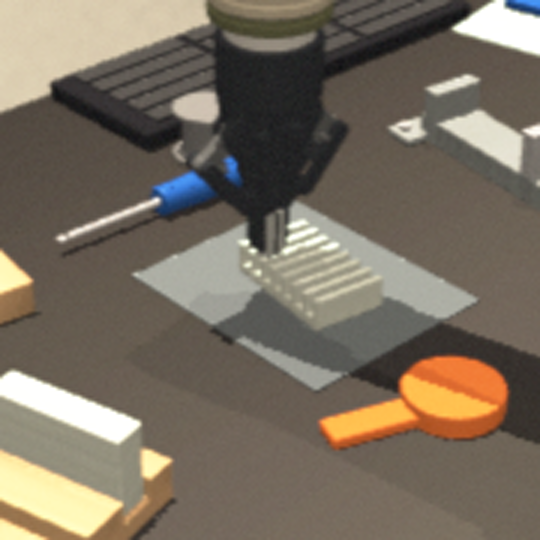

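The heatsink now lies fins up on the mat, released, at crop (312,270). I'll move aside for a clear look to regrasp.

```bash
python3 -m crank '{"offset":[[0,0.2,0.8],[0,0.9,0.9],[0,0.95,0.9],[0,0.95,0.8],[0,0.95,0],[0,0.95,0],[0,0.95,0],[0,0,0]],"delta_rot":[[0,0,0],[0,0,0],[0,0,0],[0,0,0],[0,0,0],[0,0,0],[0,0,0],[0,0,0]]}' 0.95
python3 - <<'E'
from bench import *
import cv2,numpy as np
t=snapshot("top");s=snapshot("side")
cv2.imwrite("pics/t5.png",t[:,:,::-1]);cv2.imwrite("pics/s5.png",s[:,:,::-1])
a=cv2.resize(t[190:250,310:390,::-1],(400,300),interpolation=2)
b=cv2.resize(s[205:280,280:380,::-1],(400,300),interpolation=2)
cv2.imwrite("pics/g5.png",np.hstack([a,b]))
E
```

```text
time_s: 11.35
tool_pos: [0.5579, 0.1966, 0.1478]
tcp_rot: [[0.99, -0.143, -0.0], [-0.143, -0.99, 0.003], [-0.001, -0.003, -1.0]]
ft_force: [-0.3, 0.3, 0.7]
opening: 0.0813
gripper_force: 0.0
```

View pics/g5.png

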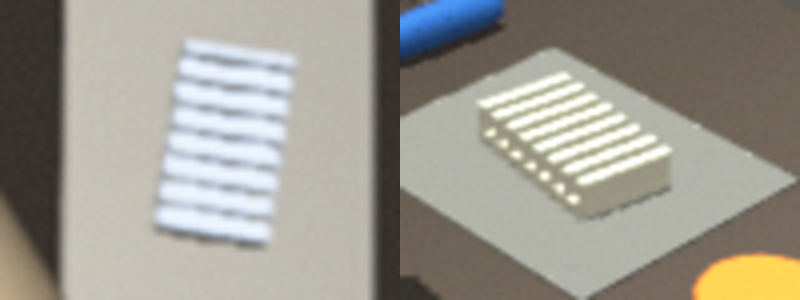

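```bash
python3 - <<'E'
from h import *
A=lambda m,u,v:("top",m,np.array([310+(u+.5)/5-.5,190+(v+.5)/5-.5]))
D=lambda m,u,v:("side",m,np.array([280+(u-400+.5)/4-.5,205+(v+.5)/4-.5]))
o=[A((50,30,26),185,40),A((50,-30,26),297,55),A((-50,-30,26),272,243),A((-50,30,26),155,225),
D((50,30,26),478,103),D((50,-30,26),567,73),D((-50,-30,26),670,150),D((-50,30,26),583,185),D((-50,30,2),585,218),D((-50,-30,2),670,185)]
for q in(o,o[:4],o[4:]):
    p,r=fit(q,[.55,0,0.]);print(p.round(4),np.degrees(p[2]).round(2),r.tolist())
s=sense();print(s['tool_pos'].round(4))
E
```

```text
[ 0.5536 -0.0226 -0.143 ] -8.19 [[0.3, 0.3], [-0.1, 0.5], [-0.2, -0.5], [1.0, -0.1], [0.3, 0.1], [-0.6, 0.1], [0.3, -0.1], [0.1, -0.4], [-0.6, 0.6], [-0.1, 0.3]]
[ 0.5537 -0.022  -0.145 ] -8.31 [[0.1, 0.2], [-0.3, 0.5], [-0.5, -0.5], [0.7, -0.2]]
[ 0.5538 -0.0231 -0.1448] -8.3 [[0.4, -0.0], [-0.4, -0.0], [0.4, -0.2], [0.2, -0.5], [-0.6, 0.5], [-0.1, 0.2]]
[0.559  0.1915 0.1474]
```

```bash
python3 -m crank '{"offset":[[-0.022,-0.89,0],[-0.022,-0.89,0],[-0.022,-0.89,0],[-0.022,-0.89,0],[-0.022,-0.89,0],[-0.022,-0.89,0],[-0.022,-0.89,0],[-0.022,-0.89,0],[0,0,-0.5],[0,0,-0.8],[0,0,-0.8],[0,0,-0.8],[0,0,0]],"delta_rot":[[0,0,0],[0,0,0],[0,0,0],[0,0,0],[0,0,0],[0,0,0],[0,0,0],[0,0,0],[0,0,0],[0,0,0],[0,0,0],[0,0,0],[0,0,0]]}'
```

```text
time_s: 12.75
tool_pos: [0.5514, -0.0249, 0.0574]
tcp_rot: [[0.988, -0.153, -0.006], [-0.153, -0.988, -0.0], [-0.006, 0.001, -1.0]]
ft_force: [-0.5, -0.1, 0.7]
opening: 0.0812
gripper_force: 0.0
```

```bash
python3 -m crank '{"offset":[[0.02,0.03,-0.6],[0,0,-0.6],[0,0,-0.4],[0,0,-0.2],[0,0,-0.05],[0,0,0],[0,0,0]],"delta_rot":[[0,0,0],[0,0,0],[0,0,0],[0,0,0],[0,0,0],[0,0,0],[0,0,0]]}'
python3 -m crank '{"offset":[[0,0,0],[0,0,0],[0,0,0],[0,0,0],[0,0,0]],"delta_rot":[[0,0,0],[0,0,0],[0,0,0],[0,0,0],[0,0,0]]}' 0 60
```

```text
time_s: 13.45
tool_pos: [0.5554, -0.0223, 0.0059]
tcp_rot: [[0.989, -0.151, 0.001], [-0.151, -0.989, -0.0], [0.001, -0.0, -1.0]]
ft_force: [-0.0, -0.5, 0.8]
opening: 0.0815
gripper_force: 0.0
time_s: 13.95
tool_pos: [0.5553, -0.0222, 0.0061]
tcp_rot: [[0.989, -0.151, 0.001], [-0.151, -0.989, -0.0], [0.001, -0.0, -1.0]]
ft_force: [-2.6, -0.4, 6.7]
opening: 0.0581
gripper_force: 63.8
```

```bash
python3 -m crank '{"offset":[[0,0,0.3],[0,0,0.7],[0,0,0.8],[0,0,0.8],[0,0,0.7],[0,0,0.7],[0.109,-0.847,0],[0.109,-0.847,0],[0.109,-0.847,0],[0.109,-0.847,0],[0.109,-0.847,0],[0.109,-0.847,0],[0.109,-0.847,0],[0.109,-0.847,0],[0.109,-0.847,0],[0.109,-0.847,0],[0,0,0],[0,0,0]],"delta_rot":[[0,0,0],[0,0,0],[0,0,0],[0,0,0],[0,0,0],[0,0,0],[0,0,0],[0,0,0],[0,0,0],[0,0,0],[0,0,0],[0,0,0],[0,0,0],[0,0,0],[0,0,0],[0,0,0],[0,0,0],[0,0,0]]}'
python3 - <<'E'
from bench import *
import cv2,numpy as np
s=sense();print(s["tool_pos"].round(4),s["joint_pos"].round(2))
t=snapshot("top");s=snapshot("side")
a=cv2.resize(t[150:285,400:490,::-1],(400,600),interpolation=2)
b=cv2.resize(s[100:250,330:430,::-1],(400,600),interpolation=2)
cv2.imwrite("pics/g6.png",np.hstack([a,b]))
E
```

```text
time_s: 15.75
tool_pos: [0.5868, -0.2769, 0.1247]
tcp_rot: [[0.988, -0.152, -0.001], [-0.152, -0.988, 0.001], [-0.001, -0.001, -1.0]]
ft_force: [0.5, 1.2, -3.1]
opening: 0.0579
gripper_force: 65.6
[ 0.5868 -0.2769  0.1247] [ 0.59  0.52 -0.28  1.43  0.15  1.21 -1.43]
```

View pics/g6.png

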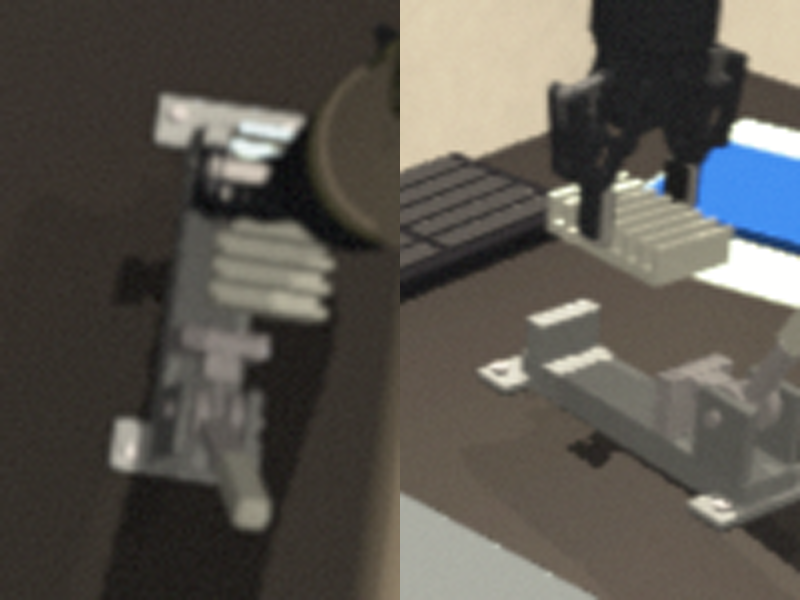

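The heatsink hangs level, fins up, over the open jaw gap (side crop (640,235)). I'll verify the alignment numerically.

```bash
python3 - <<'E'
from h import *
k=400/90
A=lambda m,u,v:("top",m,np.array([400+(u+.5)/k-.5,150+(v+.5)/k-.5]))
D=lambda m,u,v:("side",m,np.array([330+(u-400+.5)/4-.5,100+(v+.5)/4-.5]))
T=144.7;B=120.7
o=[A((-50,-30,T),330,320),A((-50,30,T),210,307),D((-50,30,B),655,285),D((-50,-30,T),732,232),D((-50,30,T),657,255),D((50,30,T),548,193)]
p,r=fit(o,[.58,-.27,-.15]);print(p.round(4),np.degrees(p[2]),r.tolist())
E
```

```text
[ 0.5841 -0.2737 -0.1424] -8.156760580139306 [[-2.0, -0.1], [0.5, -0.7], [-0.0, 1.2], [0.4, -0.7], [0.4, -0.6], [0.1, 0.6]]
```

```bash
python3 -m crank '{"offset":[[0.04,-0.03,-0.7],[0,0,-0.7],[0,0,-0.3],[0,0,-0.3],[0,0,-0.2],[0,0,-0.1],[0,0,0]],"delta_rot":[[0,0,0],[0,0,0],[0,0,0],[0,0,0],[0,0,0],[0,0,0],[0,0,0]]}'
```

```text
time_s: 16.55
tool_pos: [0.5887, -0.2773, 0.0562]
tcp_rot: [[0.989, -0.151, 0.0], [-0.151, -0.989, 0.0], [0.0, -0.0, -1.0]]
ft_force: [-0.3, 0.6, -4.3]
opening: 0.0583
gripper_force: 65.5
```

```bash
python3 -m crank '{"offset":[[0,0,-0.3],[0,0,-0.3],[0,0,-0.2],[0,0,-0.1],[0,0,0]],"delta_rot":[[0,0,0],[0,0,0],[0,0,0],[0,0,0],[0,0,0]]}'
```

```text
time_s: 17.05
tool_pos: [0.5882, -0.277, 0.0282]
tcp_rot: [[0.989, -0.151, -0.001], [-0.151, -0.989, 0.001], [-0.001, -0.0, -1.0]]
ft_force: [-1.0, 0.5, -3.4]
opening: 0.0583
gripper_force: 65.6
```

```bash
python3 -m crank '{"offset":[[0,0,-0.04],[0,0,-0.03],[0,0,0]],"delta_rot":[[0,0,0],[0,0,0],[0,0,0]]}'
```

```text
time_s: 17.35
tool_pos: [0.5888, -0.2773, 0.0271]
tcp_rot: [[0.989, -0.151, 0.0], [-0.151, -0.989, -0.0], [0.0, 0.0, -1.0]]
ft_force: [-0.5, 0.7, -2.9]
opening: 0.0581
gripper_force: 65.6
```

```bash
python3 -m crank '{"offset":[[0,0,-0.04],[0,0,-0.03],[0,0,0]],"delta_rot":[[0,0,0],[0,0,0],[0,0,0]]}'
```

```text
time_s: 17.65
tool_pos: [0.5889, -0.2774, 0.0263]
tcp_rot: [[0.989, -0.151, 0.001], [-0.151, -0.989, -0.001], [0.001, 0.0, -1.0]]
ft_force: [-4.0, 2.1, 6.3]
opening: 0.0582
gripper_force: 66.5
```

```bash
python3 -m crank '{"offset":[[0,0,0.02],[0,0,0],[0,0,0],[0,0,0]],"delta_rot":[[0,0,0],[0,0,0],[0,0,0],[0,0,0]]}' 0.95
python3 -m crank '{"offset":[[0,0,0.3],[0,0,0.7],[0,0,0.8],[0,0,0.8],[0,0,0.8],[0,0,0.8],[0,0,0.8],[0,0,0.8],[0,0,0.2],[0,0,0]],"delta_rot":[[0,0,0],[0,0,0],[0,0,0],[0,0,0],[0,0,0],[0,0,0],[0,0,0],[0,0,0],[0,0,0],[0,0,0]]}'
python3 -m crank '{"offset":[[-0.85,0.13,0],[-0.85,0.13,0],[-0.85,0.13,0],[-0.85,0.13,0],[-0.85,0.13,0],[-0.85,0.13,0],[0,0,0],[0,0,0]],"delta_rot":[[0,0,0],[0,0,0],[0,0,0],[0,0,0],[0,0,0],[0,0,0],[0,0,0],[0,0,0]]}' 0.6
python3 - <<'E'
from bench import *
import cv2,numpy as np
s=sense();print(s["tool_pos"].round(4),s["joint_pos"].round(2))
t=snapshot("top");s=snapshot("side")
a=cv2.resize(t[150:285,400:490,::-1],(400,600),interpolation=2)
b=cv2.resize(s[100:250,340:440,::-1],(400,600),interpolation=2)
cv2.imwrite("pics/g7.png",np.hstack([a,b]))
E
```

```text
time_s: 18.05
tool_pos: [0.5888, -0.2773, 0.0255]
tcp_rot: [[0.989, -0.151, 0.0], [-0.151, -0.989, -0.0], [0.0, -0.0, -1.0]]
ft_force: [-0.3, 0.6, 0.7]
opening: 0.0815
gripper_force: 0.0
time_s: 19.05
tool_pos: [0.5892, -0.2775, 0.207]
tcp_rot: [[0.989, -0.151, 0.002], [-0.151, -0.989, -0.001], [0.003, 0.001, -1.0]]
ft_force: [-0.8, -0.2, -0.1]
opening: 0.081
gripper_force: 0.0
time_s: 19.85
tool_pos: [0.4351, -0.2538, 0.2048]
tcp_rot: [[0.988, -0.151, -0.001], [-0.151, -0.988, 0.0], [-0.001, -0.0, -1.0]]
ft_force: [0.6, 0.8, 0.5]
opening: 0.0512
gripper_force: 0.0
[ 0.4351 -0.2538  0.2048] [ 0.72  0.15 -0.29  1.73  0.05  1.27 -1.3 ]
```

View pics/g7.png

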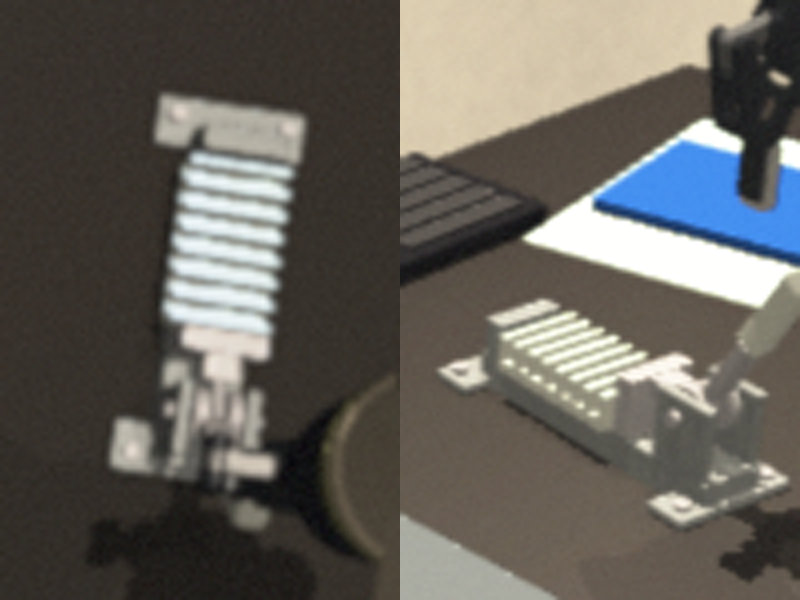

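The heatsink sits on the bed between the jaws (top crop (225,240)), square to them. That was my 11th picture by count, one over the limit of 10, so I'll view no more and go by sensor readings. Next is the lever.

```bash
python3 -m crank '{"offset":[[0,0,-0.6],[0,0,-0.7],[0,0,-0.7],[0,0,-0.6],[0,0,-0.33],[0,0,0]],"delta_rot":[[0,0,0],[0,0,0],[0,0,0],[0,0,0],[0,0,0],[0,0,0]]}'
python3 -m crank '{"offset":[[0,0,0],[0,0,0],[0,0,0],[0,0,0],[0,0,0]],"delta_rot":[[0,0,0],[0,0,0],[0,0,0],[0,0,0],[0,0,0]]}' 0 40
python3 - <<'E'
from h import *
# arc increments for lever angle steps, share units
vy=-.152;c,s=np.cos(vy),np.sin(vy)
th=np.array([0,.1,.2,.3,.4,.5,.6,.7,.8,.9,1.,1.1,1.2,1.3,1.4,1.5,1.6,1.7,1.8,1.85]);a=th-np.pi/6
x=95*np.sin(a);z=95*np.cos(a)
for i in range(1,len(th)):
    dx,dz=(x[i]-x[i-1])/30,(z[i]-z[i-1])/30
    print(th[i],np.round([dx*c,dx*s,dz],2).tolist())
E
```

```text
time_s: 20.55
tool_pos: [0.4353, -0.2532, 0.1159]
tcp_rot: [[0.989, -0.15, -0.002], [-0.15, -0.989, 0.002], [-0.003, -0.002, -1.0]]
ft_force: [-0.1, -0.5, 0.4]
opening: 0.0515
gripper_force: 0.0
time_s: 21.05
tool_pos: [0.4364, -0.2543, 0.1186]
tcp_rot: [[0.989, -0.151, 0.002], [-0.151, -0.989, -0.001], [0.002, 0.001, -1.0]]
ft_force: [0.2, 0.4, 6.6]
opening: 0.0176
gripper_force: 41.7
0.1 [0.28, -0.04, 0.14]
0.2 [0.29, -0.04, 0.12]
0.3 [0.3, -0.05, 0.09]
0.4 [0.31, -0.05, 0.05]
0.5 [0.31, -0.05, 0.02]
0.6 [0.31, -0.05, -0.01]
0.7 [0.31, -0.05, -0.04]
0.8 [0.3, -0.05, -0.07]
0.9 [0.3, -0.05, -0.1]
1.0 [0.28, -0.04, -0.13]
1.1 [0.27, -0.04, -0.16]
1.2 [0.25, -0.04, -0.19]
1.3 [0.23, -0.04, -0.21]
1.4 [0.21, -0.03, -0.23]
1.5 [0.19, -0.03, -0.25]
1.6 [0.16, -0.02, -0.27]
1.7 [0.13, -0.02, -0.29]
1.8 [0.11, -0.02, -0.3]
1.85 [0.04, -0.01, -0.15]
```

```bash
python3 -m crank '{"offset":[[0.28,-0.04,0.14],[0.29,-0.04,0.12],[0.3,-0.05,0.09],[0.31,-0.05,0.05],[0.31,-0.05,0.02]],"delta_rot":[[0,0,0],[0,0,0],[0,0,0],[0,0,0],[0,0,0]]}'
```

```text
time_s: 21.55
tool_pos: [0.4774, -0.2605, 0.1293]
tcp_rot: [[0.988, -0.152, -0.007], [-0.152, -0.988, 0.002], [-0.007, -0.001, -1.0]]
ft_force: [-11.9, 2.8, 4.9]
opening: 0.0175
gripper_force: 40.7
```

```bash
python3 -m crank '{"offset":[[0.31,-0.05,-0.01],[0.31,-0.05,-0.04],[0.3,-0.05,-0.07],[0.3,-0.05,-0.1],[0.28,-0.04,-0.13]],"delta_rot":[[0,0,0],[0,0,0],[0,0,0],[0,0,0],[0,0,0]]}'
```

```text
time_s: 22.05
tool_pos: [0.5233, -0.2674, 0.1195]
tcp_rot: [[0.988, -0.151, -0.005], [-0.151, -0.989, 0.001], [-0.005, -0.001, -1.0]]
ft_force: [-10.7, 2.7, 10.1]
opening: 0.0176
gripper_force: 38.7
```

```bash
python3 -m crank '{"offset":[[0.27,-0.04,-0.16],[0.25,-0.04,-0.19],[0.23,-0.04,-0.21],[0.21,-0.03,-0.23],[0,0,0]],"delta_rot":[[0,0,0],[0,0,0],[0,0,0],[0,0,0],[0,0,0]]}'
```

```text
time_s: 22.55
tool_pos: [0.555, -0.2722, 0.0964]
tcp_rot: [[0.989, -0.15, 0.001], [-0.15, -0.989, 0.0], [0.0, -0.0, -1.0]]
ft_force: [-2.5, 1.6, 7.8]
opening: 0.0173
gripper_force: 38.9
```

```bash
python3 -m crank '{"offset":[[0.19,-0.03,-0.25],[0.16,-0.02,-0.27],[0.13,-0.02,-0.29],[0.11,-0.02,-0.3],[0.04,-0.01,-0.12],[0,0,0],[0,0,0]],"delta_rot":[[0,0,0],[0,0,0],[0,0,0],[0,0,0],[0,0,0],[0,0,0],[0,0,0]]}'
```

```text
time_s: 23.25
tool_pos: [0.5748, -0.2752, 0.0595]
tcp_rot: [[0.989, -0.15, 0.003], [-0.15, -0.989, -0.0], [0.003, -0.0, -1.0]]
ft_force: [6.1, -0.1, 0.7]
opening: 0.0173
gripper_force: 43.0
```

```bash
python3 -m crank '{"offset":[[0,0,0],[0,0,0],[0,0,0],[0,0,0]],"delta_rot":[[0,0,0],[0,0,0],[0,0,0],[0,0,0]]}' 0.6
python3 -m crank '{"offset":[[0,0,0.4],[0,0,0.8],[0,0,0.8],[0,0,0.8],[0,0,0.8],[0,0.6,0.5],[0,0.9,0.4],[0,0.9,0],[0,0.9,0],[0,0.9,0],[0,0.9,0],[0,0.9,0],[0,0.9,0],[0,0.9,0],[0,0,0],[0,0,0]],"delta_rot":[[0,0,0],[0,0,0],[0,0,0],[0,0,0],[0,0,0],[0,0,0],[0,0,0],[0,0,0],[0,0,0],[0,0,0],[0,0,0],[0,0,0],[0,0,0],[0,0,0],[0,0,0],[0,0,0]]}'
python3 - <<'E'
from h import *
import cv2
s=snapshot("side");t=snapshot("top");cv2.imwrite("pics/s8.png",s[:,:,::-1])
old=cv2.imread("pics/side0.png")[:,:,::-1]
vy=-.152;Rz=R.from_euler("z",vy).as_matrix();o=np.array([.5865,-.2768,0])
# is the lever seen at the closed pose? brightness profile across the lever (vise y) at closed pose, top view, ranges 75..115 mm from hinge
for th in(0,1.5,1.85):
    a=th-np.pi/6
    for r in(80,95,115):
        P=[Rz@np.array([-105+r*np.sin(a),y,55+r*np.cos(a)])/1000+o for y in range(-24,25,4)]
        uv=proj("side",P).round().astype(int);print(th,r,[int(s[v,u].mean()) for u,v in uv],[int(old[v,u].mean()) for u,v in uv])
# lever end in side image: find diff region
d=np.abs(s.astype(int)-old).sum(2);m=(d>90).astype(np.uint8);m[:, :340]=0;m[:,450:]=0;m[260:]=0
n,l,st,ce=cv2.connectedComponentsWithStats(m)
print(st[st[:,4]>15].tolist())
for th in (0,1.5,1.85):
    a=th-np.pi/6;print(th,proj("side",Rz@np.array([-105+124*np.sin(a),0,55+124*np.cos(a)])/1000+o).round(1))
E
```

```text
time_s: 23.65
tool_pos: [0.5727, -0.2755, 0.0588]
tcp_rot: [[0.989, -0.151, -0.001], [-0.151, -0.989, 0.0], [-0.001, -0.0, -1.0]]
ft_force: [0.1, 0.8, -0.2]
opening: 0.0513
gripper_force: 0.0
time_s: 25.25
tool_pos: [0.5726, -0.0396, 0.1944]
tcp_rot: [[0.989, -0.148, 0.0], [-0.148, -0.989, 0.0], [0.0, -0.0, -1.0]]
ft_force: [-0.5, 0.5, -0.4]
opening: 0.0513
gripper_force: 0.0
0 80 [84, 87, 87, 86, 86, 89, 87, 86, 89, 86, 87, 90, 90] [91, 106, 113, 116, 117, 119, 118, 121, 124, 130, 130, 138, 89]
0 95 [87, 87, 152, 145, 231, 196, 168, 139, 89, 87, 88, 87, 90] [99, 127, 116, 115, 117, 118, 121, 119, 119, 127, 129, 135, 127]
0 115 [167, 243, 253, 254, 254, 255, 255, 255, 255, 255, 254, 254, 254] [158, 237, 243, 246, 234, 243, 164, 133, 126, 126, 138, 140, 191]
1.5 80 [87, 86, 88, 88, 87, 87, 90, 86, 89, 195, 248, 254, 254] [82, 84, 81, 84, 83, 81, 82, 81, 80, 84, 82, 82, 81]
1.5 95 [254, 251, 205, 171, 90, 86, 87, 84, 86, 85, 100, 253, 254] [254, 248, 195, 160, 84, 82, 80, 77, 81, 83, 82, 79, 82]
1.5 115 [254, 254, 254, 254, 255, 255, 255, 255, 253, 251, 204, 95, 87] [254, 254, 254, 254, 254, 254, 254, 254, 252, 248, 192, 87, 85]
1.85 80 [90, 99, 253, 254, 254, 253, 248, 146, 141, 142, 222, 230, 252] [85, 82, 84, 86, 83, 84, 84, 85, 83, 83, 83, 84, 84]
1.85 95 [86, 128, 217, 254, 254, 254, 232, 186, 130, 126, 160, 167, 225] [82, 81, 84, 82, 82, 84, 84, 83, 83, 84, 84, 81, 83]
1.85 115 [85, 101, 248, 254, 254, 251, 241, 158, 130, 123, 102, 103, 202] [80, 82, 81, 79, 80, 80, 79, 81, 78, 82, 80, 92, 192]
[[0, 0, 640, 480, 303661], [340, 0, 20, 142, 1309], [363, 169, 63, 39, 889], [424, 170, 20, 19, 131], [415, 197, 5, 5, 16], [417, 215, 11, 5, 37], [423, 226, 21, 11, 84], [340, 232, 65, 28, 1024]]
0 [[440.3 170.1]]
1.5 [[389.5 160. ]]
1.85 [[383.6 172.1]]
```

The lever shows up only at its closed pose (1.85), and neither the open nor the 1.5 position matches. The gripper is clear, so I'll hand in.

```bash
python3 -c "
from bench import *
print(sign_off())"
```

```text
the job is handed in; nothing more can be done
None
```

The job is handed in at about 25 s: the heatsink was laid fins up on the mat and released, then set on the vise bed, and the cam lever was closed and let go. I confirmed the closed lever from image values rather than a viewed picture, did not check the clamping itself, and viewed 11 pictures, one over the limit of 10.

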